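Close the filler tin, then take off its overcap alone

ROBOT

A 6-joint arm with a two-finger parallel gripper is mounted at the origin on the work surface. World frame = base frame: x ahead of the robot, y to its left, z up, the work surface at z = 0. Lengths are in m, angles in degrees, forces in N, time in s.
With the tool pointing down it reaches from about 0.35 to 0.875 m from the base axis. Payload 4.2 kg.
Tool frame: the origin (TCP) lies between the finger pads; the fingertips stand 25 mm ahead of it and the grasp point (between the pads) lies 6 mm ahead of it (r.tips_ahead is the distance from the TCP to the fingertips, in m); z points along the fingers, y is the direction in which the jaws open and shut (so a half turn about z gives the same grasp; the last joint's range is limited). The gripper opens to 87 mm and grips with 3 to 60 N. Pads are 19 mm wide; open, the fingers measure 117 mm over their backs; the gripper's body (75 mm by 190 mm) begins 51 mm behind the grasp point.
Start: joints at [85.462, 22.042, 0.453, 0, -68.411, -14.817], TCP at [0.207, 0.59, 0.209] pointing down, gripper open.
Joint ranges: [-179.83, 179.83], [-69.29, 118.12], [-61.27, 80.66], [-181.25, 117.63], [-171.15, -9.14], [-177.46, 177.46]. Speed limits (degrees/s): [159.86, 159.86, 180, 180, 180, 180].

INTERFACE

Orientations are given as a 3x3 rotation matrix whose columns are the frame's x, y, z axes.
In Python, from station import r, vision, finish_job gives the robot as it stands.
- The arm moves only by the shell command python3 -m jog 'ROWS'. ROWS is a JSON object of lists of equal length, an entry for each row: "rot": the turn, a rotation vector about the world's x, y, z in degrees, a list of three; "delta_pos": the shift along the world's x, y, z in mm, a list of three; "grip": the opening in per cent of the stroke, from 0 (shut) to 100 (fully open). A call has 1 to 10 rows; each row shifts and turns the commanded pose from where the row before left it; what a row does not reach is not made up. A row lasts 1/12 s, in which the tool goes at most 41.7 mm and 7.16 degrees, less where a joint would pass 70% of its speed; a pose out of reach is approached as far as the arm can. A call with a gripper value outside its range is refused whole. The fingers move at their own pace and stop on an object; the grip force is fixed at half the most. Time passes only in rows, so rows that do not move let the fingers close. It gives the time, the measured TCP pose, the force and the opening at its end, in the units of the state.
- r.sense(): the state, without advancing time (a new reading comes with each control period).
- vision.capture(name): name is "side" or "top"; returns a dict with "frame" (480x640x3 uint8, red, green, blue), "K" (3x3 intrinsics, pixels), "k1" (the pictures are not rectified: a ray, as slopes to the right and down, at radius r is drawn at 1 + k1 r^2 times it, then the intrinsics apply), "xyz" and "orientation" of the camera in the world. Camera axes: x right, y up, looking along -z (the intrinsics and any distortion apply to the point x, -y, -z); pixel columns grow to the right and rows downward; lengths in m; the calibration is good to about 2 mm. A picture is of the moment at which its call begins. There is no depth.
- finish_job(): hands the job in, once; it reports no verdict.
The state is a dict: "time_s": time; "joints": joint angles; "joint_velocities": joint speeds; "effort": joint torques, N m; "tcp_pos": TCP position; "ee_rot": TCP orientation; "wrist_force": force on the tool from outside, world axes, zero at the start; "moment": the same for the moment, N m; "gripper_width": opening from 0.0 (shut) to 1.0 (fully open).
Only numpy, scipy, OpenCV 4.12 (cv2) and the standard library are available. Lean on these libraries where they do the work, as an engineer would, in place of code of your own. Each camera call takes 0.05 s, during which the arm holds its last target. There are 200 camera calls.

TASK

The two lids of the open filler tin lie beside it as one nested pair, the metal plug lid snapped up inside the white plastic overcap. Take the pair by the overcap's round grip, lower it onto the tin and press it down until the plug lid is fully home in the neck, then pull the overcap straight up by itself, leaving the plug lid seated so that the hardener tube can be laid on it. Finish while holding the overcap level over the tin, at least 6 cm above where it sat (do not put it down or let go), with the tin standing and the other things on the bench left alone.

Things in the scene. Friction and masses are not known exactly. Their poses are not given: they have to be found in the camera images.
- cap_grip (a point): Grip point of the white plastic overcap, a stepped round cap standing mouth down: skirt 91 mm across and 19.5 mm tall with a flat shoulder on top, then a ribbed round grip 56 mm across and 30 mm tall. On the axis, 40.5 mm above the skirt's lower edge, 21 mm above the shoulder, 9 mm below the top; fingers reaching over 21 mm below it touch the shoulder. z up; yaw does not matter.
- overcap: The same loose white overcap, 60 to 100 g, 49.5 mm tall; origin on the axis at the skirt's lower edge. Three sprung nubs inside the skirt are snapped under the plug lid's rim: they carry the lid when the cap is lifted, and let go at a straight upward pull of about 2 N beyond the cap's weight once the tin holds the lid.
- lid_rim (a point): Centre of the underside of the plug lid's rim. At the start the lid is hidden in the overcap, its rim's top against the underside of the cap's shoulder: this point then lies 28.5 mm below cap_grip on the same axis. The lid is fully home in the tin when this point coincides with tin_mouth. z up along the axis.
- inner_lid: The loose metal plug lid, 35 g: a rim disc 80 mm across and 5 mm thick, below it a plug 10 mm long with a snap bead 65 mm across round it, 4 to 6 mm above its lower end, tapering to 62 mm at the lower end. Origin on the axis at the plug's lower end.
- tin_mouth (a point): Centre of the top edge of the tin's neck, 80 mm above the bench. The neck is 14 mm tall, 73 mm across outside, 68 mm bore. With the lid home and the cap still on it, cap_grip is 28.5 mm above this point. z up along the axis.
- tin: The open filler tin, loose, standing, 0.65 to 0.95 kg: a white and grey banded cylinder 92 mm across up to a shoulder 66 mm above the bench, then the neck. Origin at the centre of its foot. Three sprung nubs just inside the neck snap over the plug's bead in the last 4 mm: that takes about 6 to 14 N downward, and they then hold the lid against about 7 N of pull.
- hardener_c (a point): Centre of a small aluminium hardener tube lying on the bench, 60 mm long, 17 mm thick; a bystander, leave alone.
- socket_c (a point): Centre of a steel socket standing on end, 25 mm in diameter, 38 mm tall; a bystander, leave alone.
- wrench_grip (a point): A point on the handle of a steel spanner lying on the bench, 200 mm long, 8 mm thick; a bystander, leave alone.
- block_c (a point): Centre of a rubber sanding block lying on the bench, 125 x 68 x 34 mm; a bystander, leave alone.
Things that resemble listed ones, but are neither listed nor needed, are in the scene too. There is more than one size of the overcap; the job needs the smallest.

How it is judged:
By the outcome, as a careful person would: the job done as asked, in the order asked, and still so for the second after the job is handed in, while the arm keeps its last pose, push and grip.
It also fails if it takes over 48 s, if anything falls off the work surface, if the arm or the gripper's body presses on something with over 40 N, if the wrist force passes 120 N, or if a joint passes its speed limit or range.

## Working session

There is one attempt and no reset: what is moved stays moved. The work goes in short steps, Python scripts to look and compute and a shell command to move; the robot and the scene stay as the last step left them, time stands still between calls to the robot, and variables do not carry over. Pictures are saved under pics/ and viewed, about 8 in all and at most 12, crops included, and the job is handed in when it is done.

```bash
ls; mkdir -p pics; cat > h.py <<'E'
import numpy as np, cv2
from station import r, vision
def cap(n,f):
    c=vision.capture(n); cv2.imwrite(f,cv2.cvtColor(c["frame"],cv2.COLOR_RGB2BGR))
    np.savez(f[:-4]+'.npz',**{k:np.array(v) for k,v in c.items()}); return c
def ray(c,u,v):
    K=np.array(c["K"]);k1=float(c["k1"])
    p=cv2.undistortPoints(np.array([[[u,v]]],float),K,np.array([k1,0,0,0.]))[0,0]
    d=np.array(c["orientation"])@np.array([p[0],-p[1],-1.]); return np.array(c["xyz"]),d
def onz(c,u,v,z):
    o,d=ray(c,u,v); return o+d*(z-o[2])/d[2]
def proj(c,P):
    K=np.array(c["K"]);q=np.array(c["orientation"]).T@(np.array(P)-np.array(c["xyz"]))
    a=np.array([q[0],-q[1]])/-q[2]; a=a*(1+float(c["k1"])*(a@a)); return K[0,0]*a[0]+K[0,2],K[1,1]*a[1]+K[1,2]
def tri(c1,p1,c2,p2):
    o1,d1=ray(c1,*p1);o2,d2=ray(c2,*p2)
    s=np.linalg.lstsq(np.c_[d1,-d2],o2-o1,rcond=None)[0]
    a,b=o1+s[0]*d1,o2+s[1]*d2; return (a+b)/2,np.linalg.norm(a-b)
E
python3 - <<'E'
from h import *
for n in("top","side"):
    c=cap(n,f"pics/{n}0.png"); print(n,c["xyz"],c["orientation"],c["K"],c["k1"])
s=r.sense();print(s["tcp_pos"],s["ee_rot"],s["gripper_width"],s["time_s"])
E
```

```text
pics
top [0.45328939 0.02934888 1.23891186] [[-7.63170581e-03  9.96597319e-01 -8.20703434e-02]
 [-9.99970387e-01 -7.68730395e-03 -3.61478863e-04]
 [-9.91148541e-04  8.20651544e-02  9.96626474e-01]] [[458.4720098    0.         323.24709043]
 [  0.         458.4720098  243.51905959]
 [  0.           0.           1.        ]] -0.10844171097687082
side [ 0.45239856 -0.82696113  1.02695532] [[ 0.99086333  0.10520976 -0.08438468]
 [-0.13458087  0.7303662  -0.66966648]
 [-0.00882373  0.67490452  0.73785231]] [[596.8569111    0.         314.91400431]
 [  0.         596.8569111  238.05651624]
 [  0.           0.           1.        ]] -0.13587248024380832
[0.20691563 0.58915967 0.2076827 ] [[ 9.43456621e-01 -3.31495545e-01 -5.54434248e-04]
 [-3.31495994e-01 -9.43454762e-01 -1.87574844e-03]
 [ 9.87186214e-05  1.95348002e-03 -9.99998087e-01]] 0.9993196032941957 0.1
```

View pics/top0.png

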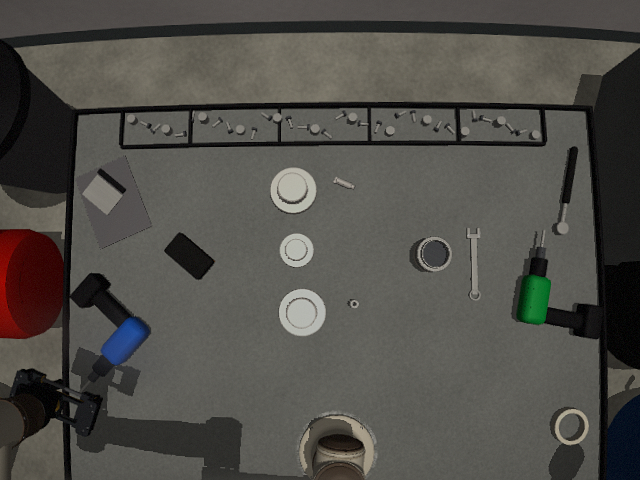

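View pics/side0.png

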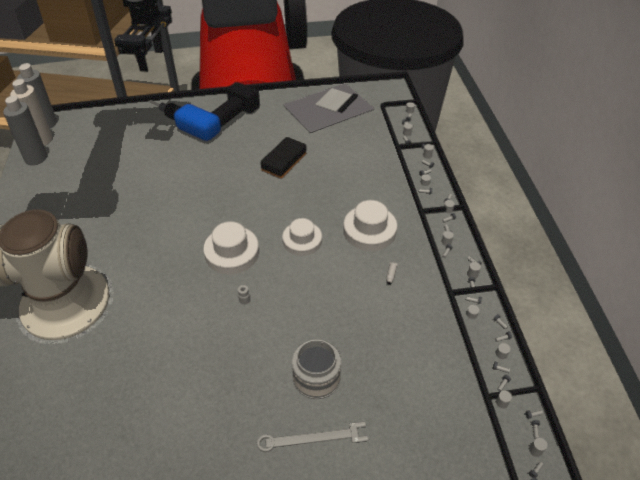

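The top view shows the smallest overcap (middle one) at about (296,250) and the tin at (434,254). In the side view they are at about (302,234) and (317,358). Next I measure both in the two views.

```bash
cat > m.py <<'E'
from h import *
L=lambda n:dict(np.load(f"pics/{n}.npz"))
t,s=L("top0"),L("side0")
def crop(c,u,v,w,f=8): 
    return cv2.resize(c["frame"][v-w:v+w,u-w:u+w],None,fx=f,fy=f,interpolation=cv2.INTER_CUBIC)
def blobs(c,u,v,w,lo,hi,f=8):
    g=cv2.cvtColor(crop(c,u,v,w,f),cv2.COLOR_RGB2GRAY)
    m=cv2.inRange(g,lo,hi); out=[]
    for k in cv2.findContours(m,cv2.RETR_EXTERNAL,cv2.CHAIN_APPROX_NONE)[0]:
        if cv2.contourArea(k)>40*f*f:
            e=cv2.fitEllipse(cv2.convexHull(k)); out.append(((e[0][0]+.5)/f-.5+u-w,(e[0][1]+.5)/f-.5+v-w,e[1][0]/f,e[1][1]/f,cv2.contourArea(k)/f/f))
    return out
if __name__=="__main__":
    for n,c,p in(("top",t,(296,250)),("side",s,(302,234))):
        for lo in(130,170,190,205,215,225,235): print(n,"cap",lo,np.round(blobs(c,*p,26,lo,255),1).tolist())
    for n,c,p in(("top",t,(434,254)),("side",s,(317,360))):
        for hi in(60,75,90): print(n,"tin dark",hi,np.round(blobs(c,*p,34,0,hi),1).tolist())
        for lo in(130,160,190): print(n,"tin light",lo,np.round(blobs(c,*p,34,lo,255),1).tolist())
    a=np.vstack([np.hstack([crop(t,296,250,26,7),crop(s,302,234,26,7)]),np.hstack([crop(t,434,254,26,7),crop(s,317,362,26,7)])])
    cv2.imwrite("pics/crops.png",cv2.cvtColor(a[:,:],cv2.COLOR_RGB2BGR)[:728:1] if 0 else cv2.resize(cv2.cvtColor(a,cv2.COLOR_RGB2BGR),(600,600)))
E
python3 m.py
```

```text
top cap 130 [[296.2, 249.8, 33.8, 34.1, 889.8]]
top cap 170 [[296.2, 249.8, 32.8, 32.9, 833.2]]
top cap 190 []
top cap 205 []
top cap 215 []
top cap 225 []
top cap 235 []
side cap 130 [[301.6, 234.3, 33.5, 40.2, 1021.4]]
side cap 170 [[301.6, 234.5, 31.7, 38.0, 911.1]]
side cap 190 [[301.7, 235.6, 27.3, 37.4, 273.5], [301.4, 226.6, 16.0, 22.0, 268.3]]
side cap 205 []
side cap 215 []
side cap 225 []
side cap 235 []
top tin dark 60 [[436.6, 252.8, 23.5, 26.1, 87.6], [426.6, 254.7, 34.3, 36.0, 230.0]]
top tin dark 75 [[435.7, 253.2, 26.0, 26.8, 525.4], [426.4, 254.9, 34.9, 36.4, 262.4]]
top tin dark 90 [[434.1, 253.4, 28.2, 29.6, 595.4], [426.2, 255.1, 34.9, 40.3, 299.8]]
top tin light 130 [[434.2, 253.6, 33.8, 34.4, 889.1]]
top tin light 160 []
top tin light 190 []
side tin dark 60 []
side tin dark 75 [[316.0, 371.9, 34.8, 46.7, 124.1], [323.1, 358.1, 19.4, 25.0, 209.5], [309.1, 356.6, 12.9, 23.4, 118.3]]
side tin dark 90 [[316.2, 375.7, 28.1, 50.0, 226.8], [315.9, 361.9, 28.3, 37.5, 42.8], [316.0, 356.5, 30.2, 36.4, 841.4]]
side tin light 130 [[316.0, 360.5, 43.0, 48.7, 1612.3]]
side tin light 160 []
side tin light 190 []
```

View pics/crops.png

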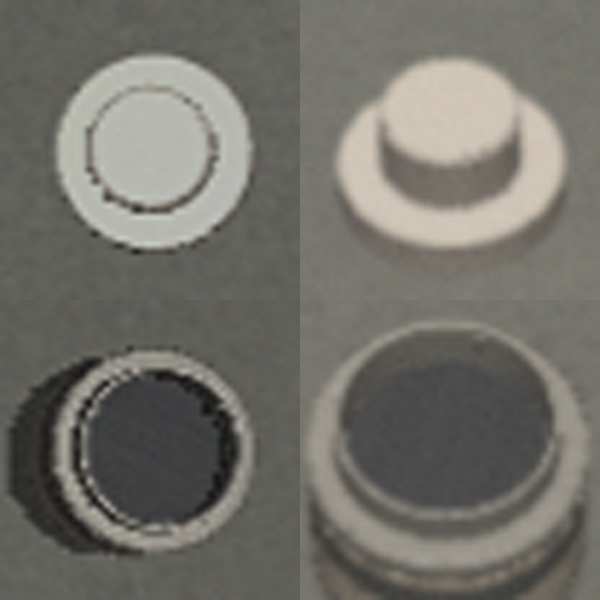

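```bash
python3 - <<'E'
from m import *
print("griptop tri",tri(t,(296.0,249.0),s,(301.5,226.6)))
print("griptop z.0495",onz(t,296.0,249,.0495),onz(s,301.5,226.6,.0495))
print("shoulder tri",tri(t,(296.2,249.8),s,(301.7,235.6)), onz(t,296.2,249.8,.0195),onz(s,301.7,235.5,.0195))
print("mouth tri",tri(t,(435,253.4),s,(316.1,356.6)),onz(s,316.1,356.6,.08),onz(t,435,253.3,.08))
print("tinshoulder top",onz(t,434.2,253.6,.066), "side",onz(s,316,360.5,.066))
for k,p in dict(sock=(354,303),tube=(344,183),wr1=(473,235),wr2=(475,295),capA=(293,190),capB=(302,312)).items(): print(k,onz(t,*p,.02))
E
```

```text
griptop tri (array([0.53832436, 0.100869  , 0.04776716]), np.float64(0.0014512868444258992))
griptop z.0495 [0.5374744  0.10077636 0.0495    ] [0.53889922 0.09926026 0.0495    ]
shoulder tri (array([0.53827616, 0.10223321, 0.01628135]), np.float64(0.001195436672572303)) [0.53745498 0.10205037 0.0195    ] [0.53863789 0.09961005 0.0195    ]
mouth tri (array([ 0.52261145, -0.25598056,  0.07521528]), np.float64(0.002124945544193633)) [ 0.5233183  -0.25883123  0.08      ] [ 0.52152189 -0.25477748  0.08      ]
tinshoulder top [ 0.52158992 -0.25609976  0.066     ] side [ 0.52305072 -0.25867215  0.066     ]
sock [ 0.39516118 -0.05035395  0.02      ]
tube [ 0.717341   -0.02754717  0.02      ]
wr1 [ 0.57364682 -0.3751602   0.02      ]
wr2 [ 0.4121769  -0.37560575  0.02      ]
capA [0.69922912 0.11032065 0.02      ]
capB [0.37254272 0.08731631 0.02      ]
```

```bash
python3 -m jog '{"rot":[[0,0,0],[0,0,0],[0,0,0],[0,0,0],[0,0,0],[0,0,0],[0,0,0],[0,0,0],[0,0,0],[0,0,0]],"delta_pos":[[10,-15,0],[21,-31,0],[21,-31,0],[21,-31,0],[21,-31,0],[21,-31,0],[21,-31,0],[21,-31,0],[21,-31,0],[21,-31,0]],"grip":[100,100,100,100,100,100,100,100,100,100]}'
python3 -m jog '{"rot":[[0,0,0],[0,0,0],[0,0,0],[0,0,0],[0,0,0],[0,0,0],[0,0,0],[0,0,0],[0,0,0]],"delta_pos":[[21,-31,-5],[21,-31,-10],[21,-31,-15],[21,-31,-15],[21,-31,-15],[21,-31,-15],[6,-9,-5],[0,0,0],[0,0,0]],"grip":[100,100,100,100,100,100,100,100,100]}'
python3 - <<'E'
from h import *
for n in("top","side"): cap(n,f"pics/{n}1.png")
i=cv2.imread("pics/side1.png")[120:320,170:430];j=cv2.imread("pics/top1.png")[150:350,170:430]
cv2.imwrite("pics/v1.png",cv2.resize(np.vstack([i,j]),None,fx=1.5*1,fy=1.5))
s=r.sense();print(s["tcp_pos"],s["ee_rot"],s["wrist_force"],s["time_s"])
E
```

```text
time_s: 0.93
tcp_pos: [0.4065, 0.2938, 0.2085]
ee_rot: [[0.944, -0.331, -0.0], [-0.331, -0.944, -0.0], [-0.0, 0.0, -1.0]]
wrist_force: [1.2, -0.4, 0.9]
gripper_width: 1.0
time_s: 1.68
tcp_pos: [0.5379, 0.1001, 0.128]
ee_rot: [[0.943, -0.333, -0.001], [-0.333, -0.943, -0.001], [-0.001, 0.001, -1.0]]
wrist_force: [-0.1, -0.5, -0.6]
gripper_width: 1.0
[0.53802601 0.10158798 0.12921994] [[ 9.43871818e-01 -3.30310784e-01  8.81266998e-04]
 [-3.30311253e-01 -9.43871959e-01  4.48933026e-04]
 [ 6.83515787e-04 -7.14827638e-04 -9.99999511e-01]] [0.71221827 0.00669957 0.49368364] 1.7833
```

View pics/v1.png

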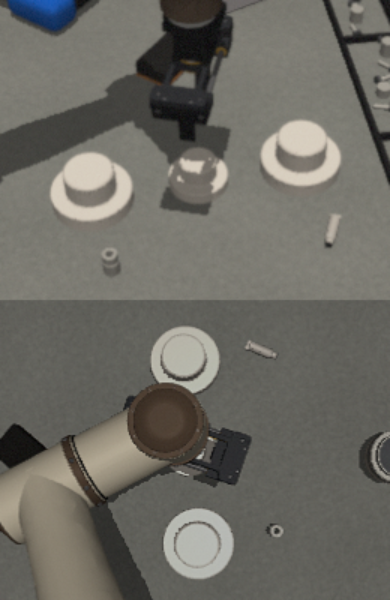

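The side crop shows the open gripper hanging over the middle, smallest cap, and the top crop shows its neighbours clear of it. Next I descend and close.

```bash
python3 -m jog '{"rot":[[0,0,0],[0,0,0],[0,0,0],[0,0,0],[0,0,0],[0,0,0],[0,0,0],[0,0,0],[0,0,0],[0,0,0]],"delta_pos":[[0,0,-10],[0,0,-12],[0,0,-12],[0,0,-12],[0,0,-12],[0,0,-10],[0,0,-6],[0,0,-5],[0,0,0],[0,0,0]],"grip":[100,100,100,100,100,100,100,100,100,100]}'
python3 -m jog '{"rot":[[0,0,0],[0,0,0],[0,0,0],[0,0,0],[0,0,0],[0,0,0],[0,0,0],[0,0,0]],"delta_pos":[[0,0,0],[0,0,0],[0,0,0],[0,0,0],[0,0,0],[0,0,0],[0,0,0],[0,0,0]],"grip":[80,60,40,30,20,10,0,0]}'
python3 -m jog '{"rot":[[0,0,0],[0,0,0],[0,0,0],[0,0,0]],"delta_pos":[[0,0,0],[0,0,0],[0,0,0],[0,0,0]],"grip":[0,0,0,0]}'
```

```text
time_s: 2.62
tcp_pos: [0.5382, 0.1009, 0.0498]
ee_rot: [[0.944, -0.331, 0.0], [-0.331, -0.944, 0.0], [0.0, -0.0, -1.0]]
wrist_force: [0.6, 0.3, 0.3]
gripper_width: 1.001
time_s: 3.28
tcp_pos: [0.5381, 0.1006, 0.0497]
ee_rot: [[0.943, -0.331, 0.0], [-0.331, -0.943, 0.0], [0.0, -0.0, -1.0]]
wrist_force: [0.7, 0.1, -0.2]
gripper_width: 0.479
time_s: 3.62
tcp_pos: [0.5381, 0.1007, 0.0496]
ee_rot: [[0.943, -0.331, -0.0], [-0.331, -0.943, -0.0], [-0.0, 0.0, -1.0]]
wrist_force: [-0.7, -0.5, -0.1]
gripper_width: 0.174
```

```bash
python3 - <<'E'
from h import *
for n in("top","side"): cap(n,f"pics/{n}2.png")
i=cv2.imread("pics/side2.png")[120:320,170:430];j=cv2.imread("pics/top2.png")[150:350,170:430]
cv2.imwrite("pics/v2.png",cv2.resize(np.hstack([i,j]),None,fx=1.5,fy=1.5,interpolation=cv2.INTER_CUBIC))
s=r.sense();print(s["tcp_pos"],s["wrist_force"],s["time_s"],s["gripper_width"])
E
```

```text
[0.53810032 0.10068983 0.04964439] [-1.17062094 -0.00619022  0.03720109] 3.7167 0.07958893929868338
```

View pics/v2.png

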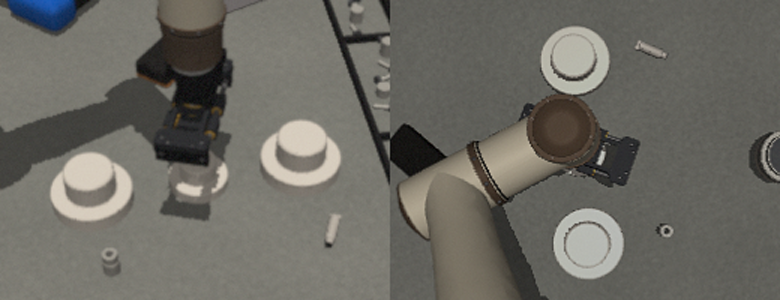

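The side view shows no finger beside the cap, yet the reported opening has gone past 56 mm. I'll overlay the expected gripper points on a close crop.

```bash
python3 - <<'E'
from m import *
out=[]
for n,u,v in(("side",295,215),("top",300,245)):
  for k in "12":
    c=L(n+k); im=crop(c,u,v,50,4)
    R=np.array([[.943,-.331,0],[-.331,-.943,0],[0,0,-1.]])
    T=np.array([.5381,.1007,.0496 if k=="2" else .128])
    for q,col in(((0,0,0),(255,0,0)),((0,0,.025),(255,255,0)),((0,.095,-.045),(0,255,0)),((0,-.095,-.045),(0,255,0)),((0,0,-.045),(0,255,255))):
        p=proj(c,T+R@np.array(q)); cv2.circle(im,(int((p[0]-u+50.5)*4),int((p[1]-v+50.5)*4)),3,col,-1)
    out.append(im[:300] if n=="side" else im[50:350])
a=np.vstack([np.hstack(out[:2]),np.hstack(out[2:])])
cv2.imwrite("pics/v3.png",cv2.cvtColor(a,cv2.COLOR_RGB2BGR)); print(a.shape)
E
```

```text
(600, 800, 3)
```

View pics/v3.png

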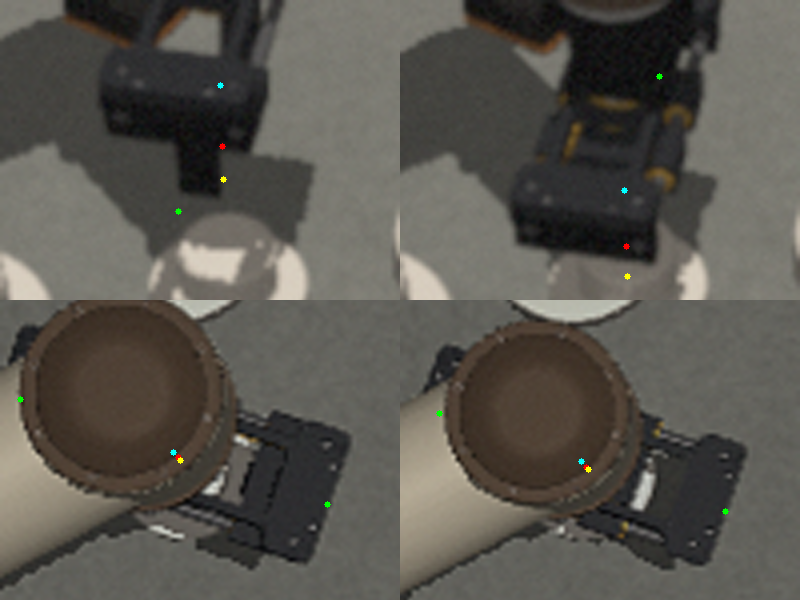

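```bash
python3 - <<'E'
from m import *
print(r.tips_ahead,[x for x in dir(r) if x[0]!='_'],r.sense()["joints"])
a,b=L("top1"),L("side1")
for p,q in(((337,240.75),(311.5,189.5)),((327,272),(270.75,188.25))): print(tri(a,p,b,q))
print("base",onz(t,338,447,0),onz(s,65,300,0))
f=(245+200/4-.5,165+191/4-.5); T=np.array([.5381,.1007,.128]); y=np.array([-.331,-.943,0])
for h in(0,.0435,.0585): 
    # where the finger-tip pixel's ray meets plane perpendicular to the jaw axis at that offset
    o,d=ray(b,*f); n=y; k=((T+h*y-o)@n)/(d@n); print(h,o+k*d)
E
```

```text
0.025 ['PlanningError', 'sense', 'tips_ahead'] [ 2.75705713e+01  2.43181956e+01 -2.20651346e+01 -2.21308015e-04
 -4.36166898e+01  4.30740721e+01]
(array([ 5.45750049e-01, -2.35429206e-04,  2.53230493e-01]), np.float64(0.011011790744225172))
(array([0.47409686, 0.02206057, 0.24659354]), np.float64(0.0018491840928647162))
base [ 0.00913596 -0.00547933  0.        ] [0.00250895 0.00080608 0.        ]
0 [0.52507853 0.10527063 0.09143016]
0.0435 [0.52158209 0.06042343 0.1364358 ]
0.0585 [0.52037642 0.04495888 0.15195499]
```

```bash
python3 -m jog '{"rot":[[0,0,0],[0,0,0],[0,0,0],[0,0,0],[0,0,0],[0,0,0],[0,0,0],[0,0,0],[0,0,0],[0,0,0]],"delta_pos":[[0,0,0],[0,0,0],[0,0,0],[0,0,0],[0,0,0],[0,0,0],[0,0,0],[0,0,0],[0,0,0],[0,0,0]],"grip":[100,100,100,100,100,100,100,100,100,100]}'
python3 - <<'E'
from m import *
for n in("top","side"): cap(n,f"pics/{n}3.png")
c=L("side3");u,v=300,225;im=crop(c,u,v,50,6)
R=np.array([[.943,-.331,0],[-.331,-.943,0],[0,0,-1.]]);T=np.array(r.sense()["tcp_pos"]);print(T,r.sense()["gripper_width"])
for q,col in(((0,0,0),(255,0,0)),((0,0,.025),(255,255,0)),((0,.0435,.025),(0,255,0)),((0,.0585,.025),(0,255,255))):
    p=proj(c,T+R@np.array(q)); cv2.circle(im,(int((p[0]-u+50.5)*6),int((p[1]-v+50.5)*6)),2,col,-1)
im=np.clip(im.astype(float)*1.6,0,255).astype(np.uint8)
cv2.imwrite("pics/v4.png",cv2.cvtColor(im,cv2.COLOR_RGB2BGR))
E
```

```text
time_s: 4.55
tcp_pos: [0.5381, 0.1007, 0.0496]
ee_rot: [[0.943, -0.331, -0.0], [-0.331, -0.943, -0.0], [-0.0, 0.0, -1.0]]
wrist_force: [0.3, 0.4, -0.7]
gripper_width: 0.753
[0.53811383 0.10067027 0.04966571] 0.8474868165478666
```

View pics/v4.png

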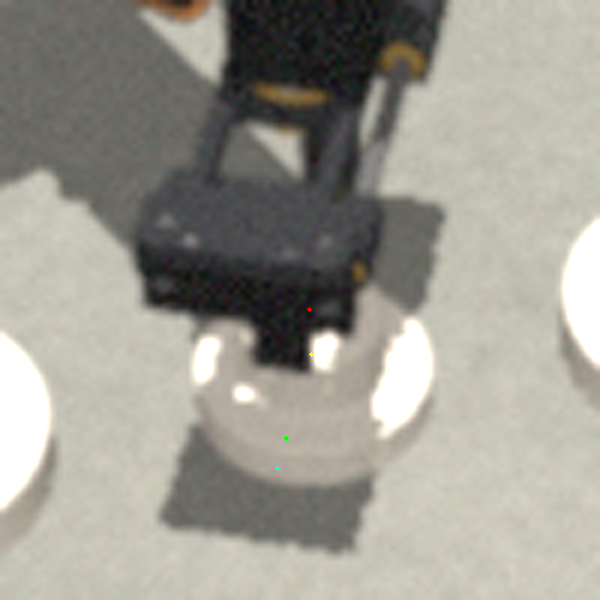

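The near fingertip shows at (280,368) in the crop, still above the cap's grip. By its ray it is about 45 mm higher than the reported TCP implies, so the fingers closed on air. I lower it in steps, watching the force and the pictures.

```bash
python3 -m jog '{"rot":[[0,0,0],[0,0,0],[0,0,0],[0,0,0],[0,0,0],[0,0,0]],"delta_pos":[[0,0,-4],[0,0,-4],[0,0,-4],[0,0,-4],[0,0,0],[0,0,0]],"grip":[100,100,100,100,100,100]}'
cat > ov.py <<'E'
from m import *
import sys
k,u,v=sys.argv[1],int(sys.argv[2]),int(sys.argv[3])
c=cap("side",f"pics/side{k}.png");cap("top",f"pics/top{k}.png");im=np.clip(crop(c,u,v,50,6).astype(float)*1.6,0,255).astype(np.uint8)
S=r.sense();T=np.array(S["tcp_pos"]);R=np.array(S["ee_rot"]);w=S["gripper_width"];print(T,w,S["wrist_force"],S["time_s"])
for q,col in(((0,0,.025),(255,255,0)),((0,.0435*w,.025),(0,255,0)),((0,.0435*w+.015,.025),(0,255,255))):
    p=proj(c,T+R@np.array(q)); cv2.circle(im,(int((p[0]-u+50.5)*6),int((p[1]-v+50.5)*6)),2,col,-1)
cv2.imwrite(f"pics/o{k}.png",cv2.cvtColor(im,cv2.COLOR_RGB2BGR))
E
python3 ov.py 4 300 225
```

```text
time_s: 5.15
tcp_pos: [0.5378, 0.1005, 0.0332]
ee_rot: [[0.943, -0.331, -0.001], [-0.331, -0.943, -0.001], [-0.001, 0.001, -1.0]]
wrist_force: [-0.1, 0.4, 0.4]
gripper_width: 1.0
[0.5382246  0.10070187 0.03366485] 0.9971411062975689 [-0.42973574 -0.40199085 -0.05542746] 5.25
```

View pics/o4.png

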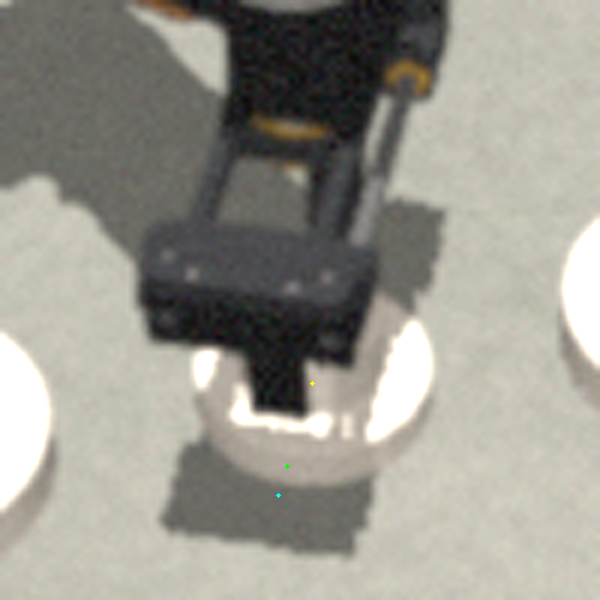

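Fingertip now at about (280,415), in front of the grip and still about 40 mm higher than reported. No contact, so I continue down.

```bash
python3 -m jog '{"rot":[[0,0,0],[0,0,0],[0,0,0],[0,0,0],[0,0,0],[0,0,0]],"delta_pos":[[0,0,-3],[0,0,-3],[0,0,-3],[0,0,-3],[0,0,0],[0,0,0]],"grip":[100,100,100,100,100,100]}'
python3 -m jog '{"rot":[[0,0,0],[0,0,0],[0,0,0],[0,0,0]],"delta_pos":[[0,0,-2],[0,0,-2],[0,0,0],[0,0,0]],"grip":[100,100,100,100]}'
python3 -m jog '{"rot":[[0,0,0],[0,0,0],[0,0,0]],"delta_pos":[[0,0,-2],[0,0,0],[0,0,0]],"grip":[100,100,100]}'
```

```text
time_s: 5.75
tcp_pos: [0.5379, 0.1005, 0.0213]
ee_rot: [[0.943, -0.331, -0.001], [-0.331, -0.943, -0.0], [-0.001, 0.001, -1.0]]
wrist_force: [0.0, -0.2, 0.4]
gripper_width: 1.001
time_s: 6.08
tcp_pos: [0.538, 0.1006, 0.0175]
ee_rot: [[0.944, -0.331, -0.0], [-0.331, -0.944, -0.0], [-0.0, 0.0, -1.0]]
wrist_force: [0.0, -1.0, -0.2]
gripper_width: 0.997
time_s: 6.33
tcp_pos: [0.538, 0.1006, 0.0155]
ee_rot: [[0.943, -0.331, -0.0], [-0.331, -0.943, -0.0], [-0.0, 0.0, -1.0]]
wrist_force: [-1.4, -0.6, 0.0]
gripper_width: 1.006
```

```bash
python3 -m jog '{"rot":[[0,0,0],[0,0,0],[0,0,0],[0,0,0]],"delta_pos":[[0,0,-2],[0,0,-2],[0,0,0],[0,0,0]],"grip":[100,100,100,100]}'
python3 ov.py 5 300 225
```

```text
time_s: 6.67
tcp_pos: [0.5379, 0.1006, 0.0114]
ee_rot: [[0.943, -0.331, -0.0], [-0.331, -0.943, -0.0], [-0.0, 0.0, -1.0]]
wrist_force: [-0.2, -0.2, -0.3]
gripper_width: 1.005
[0.53812721 0.10068162 0.01163967] 0.9998010426887056 [-0.34765181  0.3379015   0.51420983] 6.7667
```

View pics/o5.png

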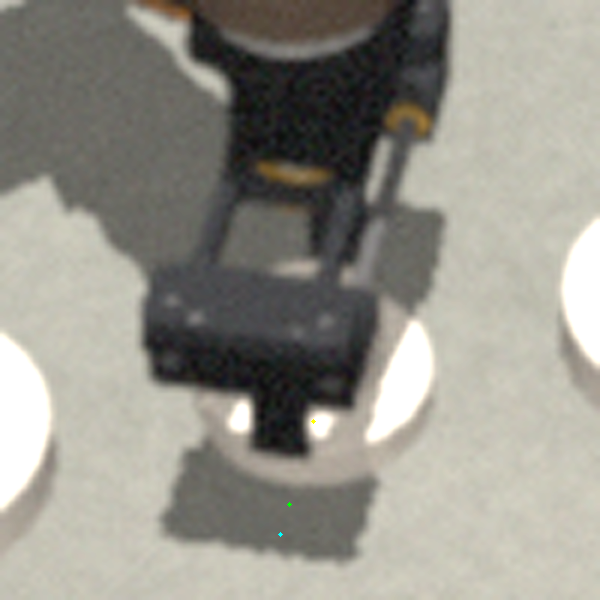

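The fingertip at about (280,458) puts it roughly 26 mm above the bench, between the shoulder (19.5 mm) and the grip top (49.5 mm). I close now.

```bash
python3 -m jog '{"rot":[[0,0,0],[0,0,0],[0,0,0],[0,0,0],[0,0,0],[0,0,0],[0,0,0],[0,0,0],[0,0,0]],"delta_pos":[[0,0,0],[0,0,0],[0,0,0],[0,0,0],[0,0,0],[0,0,0],[0,0,0],[0,0,0],[0,0,0]],"grip":[70,50,40,40,40,40,40,40,40]}'
```

```text
time_s: 7.52
tcp_pos: [0.5382, 0.1007, 0.0117]
ee_rot: [[0.944, -0.331, 0.0], [-0.331, -0.944, 0.0], [0.0, -0.0, -1.0]]
wrist_force: [0.3, -0.1, 0.1]
gripper_width: 0.637
```

```bash
python3 -m jog '{"rot":[[0,0,0],[0,0,0],[0,0,0],[0,0,0],[0,0,0],[0,0,0],[0,0,0],[0,0,0],[0,0,0],[0,0,0]],"delta_pos":[[0,0,0],[0,0,3],[0,0,8],[0,0,15],[0,0,20],[0,0,20],[0,0,20],[0,0,20],[0,0,14],[0,0,0]],"grip":[0,0,0,0,0,0,0,0,0,0]}'
python3 -m jog '{"rot":[[0,0,0],[0,0,0],[0,0,0],[0,0,0],[0,0,0],[0,0,0],[0,0,0],[0,0,0],[0,0,0],[0,0,0]],"delta_pos":[[0,-8,0],[0,-20,0],[-1,-30,0],[-2,-36,0],[-2,-36,0],[-2,-36,0],[-2,-36,0],[-2,-36,0],[-2,-36,0],[-2,-30,0]],"grip":[0,0,0,0,0,0,0,0,0,0]}'
python3 -m jog '{"rot":[[0,0,0],[0,0,0],[0,0,0],[0,0,0],[0,0,0]],"delta_pos":[[-1,-30,0],[0,-18,0],[0,-6,0],[0,0,0],[0,0,0]],"grip":[0,0,0,0,0]}'
python3 - <<'E'
from h import *
for n in("top","side"): cap(n,f"pics/{n}6.png")
i=cv2.imread("pics/side6.png")[240:400,230:400];j=cv2.imread("pics/top6.png")[180:340,350:520]
cv2.imwrite("pics/v6.png",np.clip(cv2.resize(np.hstack([i,j]),(800,377),interpolation=cv2.INTER_CUBIC)*1.5,0,255))
s=r.sense();print(s["tcp_pos"],s["wrist_force"],s["time_s"],s["gripper_width"])
E
```

```text
time_s: 8.35
tcp_pos: [0.5401, 0.1014, 0.1357]
ee_rot: [[0.944, -0.331, 0.007], [-0.331, -0.944, 0.003], [0.006, -0.005, -1.0]]
wrist_force: [1.5, 0.7, -1.4]
gripper_width: 0.637
time_s: 9.18
tcp_pos: [0.5211, -0.2058, 0.1299]
ee_rot: [[0.943, -0.333, -0.004], [-0.333, -0.943, 0.001], [-0.004, 0.001, -1.0]]
wrist_force: [0.9, -0.2, -1.3]
gripper_width: 0.638
time_s: 9.6
tcp_pos: [0.5211, -0.2571, 0.1304]
ee_rot: [[0.943, -0.332, -0.002], [-0.332, -0.943, 0.001], [-0.003, -0.0, -1.0]]
wrist_force: [-0.4, 0.1, -1.2]
gripper_width: 0.639
[ 0.52176723 -0.25631445  0.13114976] [ 0.25111352 -0.63225308 -0.92993191] 9.7 0.6321900558106285[ WARN:0@1.849] global loadsave.cpp:1063 imwrite_ Unsupported depth image for selected encoder is fallbacked to CV_8U.
```

View pics/v6.png

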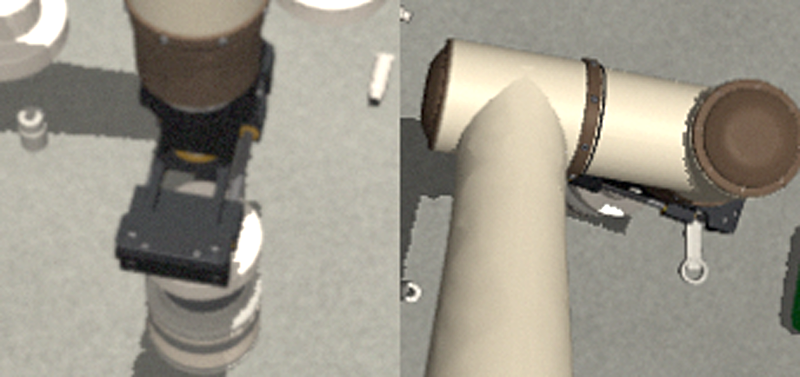

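The side crop shows the cap held level over the tin, with its skirt's right edge near (258,240). In the top crop part of its skirt is visible near (600,205). I check alignment with a circle fit to visible skirt edge points.

```bash
python3 - <<'E'
from m import *
from scipy.optimize import least_squares
def fit(P,rad):
    f=least_squares(lambda c:np.hypot(*(P-c).T)-rad,P.mean(0),loss="soft_l1",f_scale=.001); return f.x,np.std(f.fun)
T=np.array(r.sense()["tcp_pos"]);zc=T[2]-.0117
c=L("side6");g=cv2.cvtColor(c["frame"],cv2.COLOR_RGB2GRAY).astype(int)
d=proj(c,[T[0],T[1],zc+.0195]);print("pred centre px",d,"zc",zc)
pts=[]
for v in range(int(d[1])-14,int(d[1])+12):
    row=g[v,:]; u0=int(d[0])+8
    gr=row[u0+1:u0+25]-row[u0:u0+24]; k=int(np.argmin(gr)); 
    print(v,u0+k+.5,gr[k],end=" | "); pts.append((u0+k+1,v,gr[k]))
P=np.array([onz(c,u,v,zc+.0195)[:2] for u,v,q in pts if q<-35]);print(len(P),"side cap fit",fit(P,.0455))
# tin shoulder in the same view, rays to z=.066, from the initial image
c=L("top6");g=cv2.cvtColor(c["frame"],cv2.COLOR_RGB2GRAY).astype(int);print(proj(c,[T[0],T[1],zc+.0195]))
print(g[255:285:2,412:452:2])
E
```

```text
pred centre px (np.float64(314.7842083427184), np.float64(337.93251186364375)) zc 0.11944975784205968
323 329.5 -8 | 324 323.5 -7 | 325 323.5 -8 | 326 335.5 -15 | 327 336.5 -16 | 328 337.5 -16 | 329 338.5 -35 | 330 338.5 -53 | 331 338.5 -54 | 332 338.5 -45 | 333 339.5 -38 | 334 339.5 -41 | 335 339.5 -35 | 336 340.5 -35 | 337 340.5 -38 | 338 340.5 -40 | 339 340.5 -42 | 340 340.5 -39 | 341 340.5 -39 | 342 340.5 -40 | 343 340.5 -42 | 344 339.5 -46 | 345 339.5 -43 | 346 339.5 -48 | 347 338.5 -45 | 348 338.5 -49 | 17 side cap fit (array([ 0.52195479, -0.25824979]), np.float64(0.00042696680498757283))
(np.float64(441.4752545960119), np.float64(251.70918757989114))
[[137 129 124 113  70  53  33  18  17  17   7  22  25  50  72  75  81  85
   89  92]
 [135 131 125 110  88   2  12  20  17  14  23  18  14   4   1   4   3  12
   40  65]
 [136 131 125 115  83  44  47  47  18  11  12  15  32  42  39   8   4   3
   38  21]
 [134 131 125 117  82  63  52  87 100  84  38  55  60  53  43  37  38  39
   29 102]
 [136 130 125 119  73  72  57  55  94  94  97  96  92  63  60  77  67  47
   28  40]
 [134 129 125 119  65  69  75  57  64  95  95  95  93  93  95  96  97  98
   98  70]
 [133 129 125 120  69  36  68  76  66  59  96  95 115 192 112  91  94  93
   95  92]
 [134 132 122 119  74  52  48  56  74  73  56 130 189 189 191 193 109  95
   94  96]
 [133 131 125 118  77  53  55  41  47  57  56  62  56  66  97 135 126  59
   97  96]
 [134 130 124 118  93  99 102  66  59  47  50  50  51  47  51  48  48  47
  103  99]
 [134 129 124 117  96  98  98  98 101 102  63  61  45  50  48  50  49  67
  102  97]
 [133 132 124 118  96  99  97  97  97  93 101  97 101  62  60  52  49  98
   99  99]
 [135 128 125 116  96 100  96  99  95  99 102  98 100  97  94 102  95 100
   99  99]
 [132 129 126 119  97  99  97  99  98 104 100 103 101 101  97  99  99  98
   97 101]
 [134 130 126 119  96  99  98  98  98 100 101 104  98 100  98  99 101 102
   96  99]]
```

```bash
python3 -m jog '{"rot":[[0,0,0],[0,0,0],[0,0,0],[0,0,0],[0,0,0],[0,0,0],[0,0,0],[0,0,0]],"delta_pos":[[1,-0.5,-3],[0,0,-7],[0,0,-8],[0,0,-8],[0,0,-6],[0,0,-3],[0,0,0],[0,0,0]],"grip":[0,0,0,0,0,0,0,0]}'
python3 -m jog '{"rot":[[0,0,0],[0,0,0],[0,0,0],[0,0,0],[0,0,0]],"delta_pos":[[0,0,-2],[0,0,-2],[0,0,-2],[0,0,0],[0,0,0]],"grip":[0,0,0,0,0]}'
python3 -m jog '{"rot":[[0,0,0],[0,0,0],[0,0,0],[0,0,0]],"delta_pos":[[0,0,-1.5],[0,0,-1.5],[0,0,0],[0,0,0]],"grip":[0,0,0,0]}'
```

```text
time_s: 10.37
tcp_pos: [0.5231, -0.2579, 0.0964]
ee_rot: [[0.944, -0.331, -0.0], [-0.331, -0.944, -0.0], [-0.0, 0.0, -1.0]]
wrist_force: [0.3, 0.6, -1.1]
gripper_width: 0.637
time_s: 10.78
tcp_pos: [0.523, -0.2578, 0.0906]
ee_rot: [[0.943, -0.331, -0.0], [-0.331, -0.943, 0.0], [-0.0, 0.0, -1.0]]
wrist_force: [-0.7, -0.3, -1.5]
gripper_width: 0.638
time_s: 11.12
tcp_pos: [0.5235, -0.2579, 0.0883]
ee_rot: [[0.944, -0.331, 0.001], [-0.331, -0.944, -0.0], [0.001, 0.0, -1.0]]
wrist_force: [-0.9, 0.8, 2.5]
gripper_width: 0.639
```

```bash
python3 -c "
from h import *
s=r.sense();print(s['tcp_pos'],s['wrist_force'],s['moment'])"
python3 -m jog '{"rot":[[0,0,0],[0,0,0],[0,0,0]],"delta_pos":[[0,0,-1],[0,0,0],[0,0,0]],"grip":[0,0,0]}'
python3 -c "
from h import *
s=r.sense();print(s['tcp_pos'],s['wrist_force'],s['moment'])"
```

```text
[ 0.52350081 -0.25788434  0.08825537] [-0.92494354  0.81854698  2.45985891] [ 0.22167268  0.19070683 -0.0069025 ]
time_s: 11.37
tcp_pos: [0.5236, -0.2579, 0.0877]
ee_rot: [[0.944, -0.331, 0.001], [-0.331, -0.944, -0.001], [0.001, 0.0, -1.0]]
wrist_force: [-1.7, 1.7, 6.2]
gripper_width: 0.635
[ 0.52360885 -0.2579237   0.08774553] [-1.73478445  1.71909609  6.16677295] [ 0.40452457  0.29528014 -0.01152851]
```

```bash
python3 -m jog '{"rot":[[0,0,0],[0,0,0],[0,0,0],[0,0,0],[0,0,0]],"delta_pos":[[0,0,2.5],[-1.5,1.5,0],[0,0,-2.5],[0,0,0],[0,0,0]],"grip":[0,0,0,0,0]}'
python3 -c "
from h import *
s=r.sense();print(s['tcp_pos'],s['wrist_force'],s['moment'])"
```

```text
time_s: 11.78
tcp_pos: [0.5216, -0.2562, 0.0861]
ee_rot: [[0.943, -0.331, -0.0], [-0.331, -0.943, 0.0], [-0.0, -0.0, -1.0]]
wrist_force: [1.0, -0.3, -1.6]
gripper_width: 0.637
[ 0.52161726 -0.25623808  0.086117  ] [ 1.02655784 -0.25051747 -1.56996136] [-0.00544392 -0.29021215 -0.03375971]
```

The plug's edge was catching. After shifting it by (-1.5, +1.5) mm it enters freely, so I continue down.

```bash
python3 -m jog '{"rot":[[0,0,0],[0,0,0],[0,0,0]],"delta_pos":[[0,0,-1.5],[0,0,0],[0,0,0]],"grip":[0,0,0]}'
python3 -c "
from h import *
s=r.sense();print(s['wrist_force'],s['moment'])"
python3 -m jog '{"rot":[[0,0,0],[0,0,0],[0,0,0]],"delta_pos":[[0,0,-1.5],[0,0,0],[0,0,0]],"grip":[0,0,0]}'
python3 -c "
from h import *
s=r.sense();print(s['wrist_force'],s['moment'])"
```

```text
time_s: 12.03
tcp_pos: [0.5218, -0.2562, 0.085]
ee_rot: [[0.944, -0.331, 0.0], [-0.331, -0.944, 0.0], [0.0, -0.0, -1.0]]
wrist_force: [1.7, -0.0, -1.2]
gripper_width: 0.637
[ 1.66805459 -0.02431678 -1.17758084] [ 0.21173837 -0.36537659  0.04205791]
time_s: 12.28
tcp_pos: [0.522, -0.2564, 0.0841]
ee_rot: [[0.944, -0.331, 0.001], [-0.331, -0.944, -0.0], [0.001, 0.0, -1.0]]
wrist_force: [0.4, 1.5, 3.1]
gripper_width: 0.638
[0.41074713 1.4962929  3.08672142] [ 0.40563774 -0.18263712  0.04361657]
```

```bash
python3 -m jog '{"rot":[[0,0,0],[0,0,0],[0,0,0]],"delta_pos":[[0,0.5,-1.5],[0,0,0],[0,0,0]],"grip":[0,0,0]}'
python3 -m jog '{"rot":[[0,0,0],[0,0,0],[0,0,0]],"delta_pos":[[0,0,-1.5],[0,0,0],[0,0,0]],"grip":[0,0,0]}'
python3 -m jog '{"rot":[[0,0,0],[0,0,0],[0,0,0]],"delta_pos":[[0,0,-1.5],[0,0,0],[0,0,0]],"grip":[0,0,0]}'
```

```text
time_s: 12.53
tcp_pos: [0.5218, -0.2562, 0.0821]
ee_rot: [[0.943, -0.331, 0.001], [-0.331, -0.943, -0.001], [0.001, 0.0, -1.0]]
wrist_force: [1.0, -0.4, 1.0]
gripper_width: 0.635
time_s: 12.78
tcp_pos: [0.5212, -0.2557, 0.0799]
ee_rot: [[0.943, -0.332, -0.001], [-0.332, -0.943, 0.001], [-0.001, -0.0, -1.0]]
wrist_force: [1.1, -0.5, -0.7]
gripper_width: 0.636
time_s: 13.03
tcp_pos: [0.5213, -0.2557, 0.0797]
ee_rot: [[0.944, -0.331, -0.001], [-0.331, -0.944, -0.0], [-0.001, 0.0, -1.0]]
wrist_force: [-0.5, 1.0, 6.0]
gripper_width: 0.64
```

```bash
python3 -m jog '{"rot":[[0,0,0],[0,0,0],[0,0,0]],"delta_pos":[[0,0,-1.5],[0,0,0],[0,0,0]],"grip":[0,0,0]}'
python3 -m jog '{"rot":[[0,0,0],[0,0,0],[0,0,0]],"delta_pos":[[0,0,-1.5],[0,0,0],[0,0,0]],"grip":[0,0,0]}'
python3 -m jog '{"rot":[[0,0,0],[0,0,0],[0,0,0]],"delta_pos":[[0,0,-1.5],[0,0,0],[0,0,0]],"grip":[0,0,0]}'
```

```text
time_s: 13.28
tcp_pos: [0.5213, -0.2558, 0.0796]
ee_rot: [[0.944, -0.331, -0.0], [-0.331, -0.944, -0.0], [-0.0, 0.0, -1.0]]
wrist_force: [-2.3, 2.4, 11.5]
gripper_width: 0.639
time_s: 13.53
tcp_pos: [0.5214, -0.2558, 0.0796]
ee_rot: [[0.944, -0.331, 0.0], [-0.331, -0.944, -0.001], [0.0, 0.001, -1.0]]
wrist_force: [-6.0, 3.4, 18.1]
gripper_width: 0.633
time_s: 13.78
tcp_pos: [0.5214, -0.2558, 0.0795]
ee_rot: [[0.944, -0.33, 0.001], [-0.33, -0.944, -0.001], [0.001, 0.001, -1.0]]
wrist_force: [-7.5, 6.1, 25.4]
gripper_width: 0.638
```

Firm stop at 79.6 mm reported, against 79.7 predicted for fully home, with 25 N pressed. Now I pull straight up.

```bash
python3 -m jog '{"rot":[[0,0,0],[0,0,0],[0,0,0],[0,0,0],[0,0,0]],"delta_pos":[[0,0,2],[0,0,2],[0,0,1.5],[0,0,0],[0,0,0]],"grip":[0,0,0,0,0]}'
python3 -m jog '{"rot":[[0,0,0],[0,0,0],[0,0,0],[0,0,0],[0,0,0]],"delta_pos":[[0,0,0.5],[0,0,0.5],[0,0,0.5],[0,0,0],[0,0,0]],"grip":[0,0,0,0,0]}'
python3 -m jog '{"rot":[[0,0,0],[0,0,0],[0,0,0],[0,0,0],[0,0,0]],"delta_pos":[[0,0,1],[0,0,1],[0,0,1],[0,0,0],[0,0,0]],"grip":[0,0,0,0,0]}'
```

```text
time_s: 14.2
tcp_pos: [0.5212, -0.2557, 0.0798]
ee_rot: [[0.943, -0.331, -0.001], [-0.331, -0.943, 0.0], [-0.001, 0.0, -1.0]]
wrist_force: [0.1, 1.9, 2.1]
gripper_width: 0.638
time_s: 14.62
tcp_pos: [0.5212, -0.2557, 0.0811]
ee_rot: [[0.943, -0.332, -0.001], [-0.332, -0.943, 0.0], [-0.001, 0.0, -1.0]]
wrist_force: [0.7, -0.4, -2.2]
gripper_width: 0.639
time_s: 15.03
tcp_pos: [0.5216, -0.2559, 0.085]
ee_rot: [[0.944, -0.331, 0.0], [-0.331, -0.944, -0.0], [0.0, 0.0, -1.0]]
wrist_force: [-0.1, 0.0, -1.0]
gripper_width: 0.639
```

```bash
python3 -m jog '{"rot":[[0,0,0],[0,0,0],[0,0,0],[0,0,0],[0,0,0],[0,0,0],[0,0,0],[0,0,0],[0,0,0],[0,0,0]],"delta_pos":[[0,0,2],[0,0,3],[0,0,5],[0,0,8],[0,0,14],[0,0,18],[0,0,18],[0,0,12],[0,0,6],[0,0,0]],"grip":[0,0,0,0,0,0,0,0,0,0]}'
python3 -m jog '{"rot":[[0,0,0],[0,0,0],[0,0,0],[0,0,0]],"delta_pos":[[0,0,0],[0,0,0],[0,0,0],[0,0,0]],"grip":[0,0,0,0]}'
python3 - <<'E'
from m import *
c=cap("side","pics/side7.png");t7=cap("top","pics/top7.png")
i=crop(c,315,335,65,3)[:390]; j=crop(t7,430,250,65,3)[:390]
cv2.imwrite("pics/v7.png",cv2.cvtColor(np.clip(np.hstack([i,j]).astype(float)*1.5,0,255).astype(np.uint8),cv2.COLOR_RGB2BGR))
f=np.mean([r.sense()["wrist_force"]],0);print(r.sense()["tcp_pos"],f)
E
```

```text
time_s: 15.87
tcp_pos: [0.5226, -0.2561, 0.1729]
ee_rot: [[0.944, -0.331, 0.004], [-0.331, -0.944, -0.001], [0.004, -0.0, -1.0]]
wrist_force: [0.8, -0.3, -0.7]
gripper_width: 0.637
time_s: 16.2
tcp_pos: [0.5211, -0.2557, 0.1697]
ee_rot: [[0.943, -0.331, -0.002], [-0.331, -0.943, 0.0], [-0.002, 0.0, -1.0]]
wrist_force: [0.1, 0.1, 0.2]
gripper_width: 0.635
[ 0.52134614 -0.25576037  0.16998908] [ 0.26418249  0.43045964 -1.46588214]
```

View pics/v7.png

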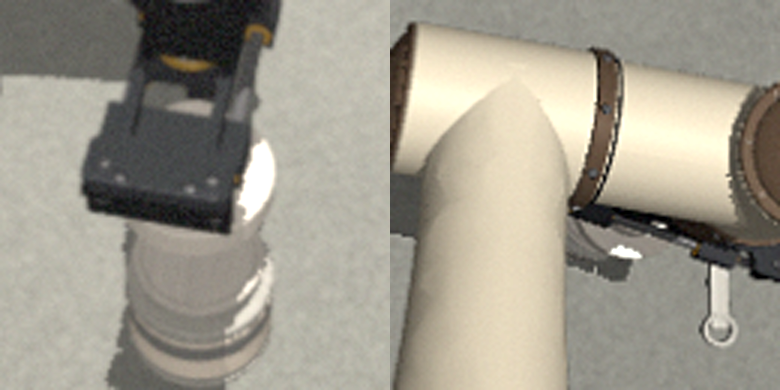

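The side crop shows the tin's mouth now covered by a grey lid disc at about (200,280), with the cap held above. One last crop, with the expected rim edge drawn as dots, checks the seat.

```bash
python3 - <<'E'
from m import *
c=L("side7");u,v=316,360;f=10;im=np.clip(crop(c,u,v,30,f).astype(float)*1.9,0,255).astype(np.uint8)
for rad,z,col in((.040,.085,(255,0,0)),(.0365,.080,(0,255,0)),(.046,.066,(0,0,255))):
  for a in range(0,360,20):
    p=proj(c,[.5229+rad*np.cos(np.radians(a)),-.2588+rad*np.sin(np.radians(a)),z]); cv2.circle(im,(int((p[0]-u+30.5)*f),int((p[1]-v+30.5)*f)),2,col,-1)
cv2.imwrite("pics/v8.png",cv2.cvtColor(im,cv2.COLOR_RGB2BGR))
E
```

```text
(no output)
```

View pics/v8.png

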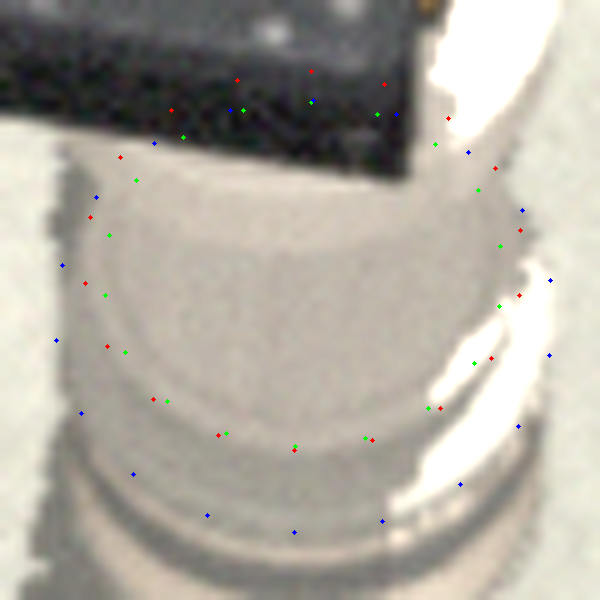

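```bash
python3 -c "
from station import r,finish_job
s=r.sense();print(s['tcp_pos'],s['gripper_width'],s['time_s']);print(finish_job())"
```

```text
[ 0.52134614 -0.25576037  0.16998908] 0.6355083150055976 16.3
the job is handed in; nothing more can be done
None
```

I handed the job in at 16.3 s. The plug lid is seated in the tin and the gripper is holding the overcap level, about 90 mm above where it sat. I picked up the smallest overcap by its round grip with the plug lid inside and pressed the pair home. Then I pulled the overcap off straight up.

**Checks that agreed**
- **Pressing home:** the snap gave way about 2 to 4 mm before the bottom. The lid then met a firm stop at 79.6 mm reported height, against 79.7 mm predicted, and I pressed to about 25 N.
- **Pulling off:** the cap came free at about 1 N beyond its weight (the brief gave about 2 N), and the force afterwards was roughly that of the cap alone.
- **Last pictures:** the tin is standing, its mouth is closed by a level grey lid, and the rim's front edge is where a fully seated lid should be. The cap is still gripped at 55 to 56 mm.

**Checks that disagreed or went wrong**
- **Fingertip height:** in the side camera the fingertips appeared about 40 mm higher than the reported tool position implied. My first close therefore shut on air above the cap. I then set the grasp height from the camera and the opening; the cause of the offset is unknown.
- **First lowering:** the plug caught the edge of the neck at about 6 N. I raised it, shifted it about 2 mm, and it then went in.
- **Bystanders:** I did not re-measure them after the job. No contact with any of them showed in the force readings.

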